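# Make up two billet kits on fixture plates

## Robot

A 6-joint arm with a two-finger parallel gripper is mounted at the origin on the work surface. World frame = base frame: x ahead of the robot, y to its left, z up, the work surface at z = 0. Lengths are in m, angles in rad, forces in N, time in s.
With the tool pointing down it reaches from about 0.35 to 0.975 m from the base axis. Payload 4.9 kg.
Tool frame: the origin (TCP) lies midway between the tips of the shut fingers; the grasp point (between the pads) lies 19 mm behind it; z points along the fingers, y is the direction in which the jaws open and shut (so a half turn about z gives the same grasp; the last joint's range is limited). The gripper opens to 85 mm and grips with 20 to 120 N. Pads are 22 mm wide; open, the fingers measure 114 mm over their backs; the gripper's body (76 mm by 85 mm) begins 54 mm behind the grasp point. The pads swing forward as they close: fully open they stand 13 mm farther back than shut.
Start: joints at [-1.424, 0.053, 1.613, -0, 1.476, -0.119], TCP at [0.164, -0.603, 0.231] pointing down, gripper open.
Joint ranges: [-3.01, 3.01], [-1.01, 2.22], [0.06, 2.58], [-1.02, 4.17], [0.09, 2.62], [-3.14, 3.14]. Speed limits (rad/s): [2.57, 2.57, 3.14, 3.14, 3.14, 3.14].

## Interface

Orientations are given as a unit quaternion [w, x, y, z].
In Python, from plant import state, grab_frame, camera_info, job_done, cut_out gives the robot as it stands.
- The arm moves only by the tool step_arm, never from a script. Its argument "moves" is a list of rows, each a list of 7 numbers: the shift along the tool's x, y, z in m, then the turn, a rotation vector about the tool's x, y, z in rad, then the finger opening in m, from 0 to 0.0854. A call has 1 to 8 rows; each row shifts and turns the commanded pose from where the row before left it, along the tool's axes as they then stand; what a row does not reach is not made up. A row lasts 1/10 s, in which the tool goes at most 50 mm and 8.59 degrees, less where a joint would pass 70% of its speed; a pose out of reach is approached as far as the arm can. A call is refused whole if a number of a shift passes 0.05 or a number of a turn 0.15, either way. A call with a gripper value outside its range is refused whole. The fingers move at their own pace and stop on an object; the grip force is fixed at half the most. Time passes only in rows, so rows that do not move let the fingers close. It gives the time, the measured TCP pose, the force and the opening at its end, in the units of the state.
- state(): the state, without advancing time (a new reading comes with each control period).
- grab_frame(name): name is "scene" or "top" or "wrist"; returns (picture, depth): 480x640x3 uint8, red, green, blue; 480x640 float32, m along the optical axis (not along the pixel's ray), 0 where there is no reading.
- camera_info(name): a dict with "intrinsics" (3x3 intrinsics, pixels), "world_from_camera" (4x4, takes a point from camera to world coordinates). Camera axes: x right, y down, z forward; pixel columns grow to the right and rows downward; lengths in m; the calibration is good to about 2 mm. A picture is of the moment at which its call begins: read the wrist's pose just before it. camera_info takes no time and is no camera call; for the wrist camera it gives the pose at the moment of the call.
- job_done(): hands the job in, once; it reports no verdict.
Trained networks look in the newest picture that a camera, given by its name, has taken for a name from the list of things; names that differ only in an ending like _2 or _b are one class to them, and where a whole thing is asked for, a point or a joint stands for the part that bears it (a point fixed in the world has none). Each returns a list of dicts, best first, with "conf" (0 to 1); they miss things now and then, are a little off and sometimes report something else, mostly with a low value. They report only what shows in the picture. A call takes as long as a camera call. They do not tell look-alikes from the thing itself.
- cut_out(camera, query): "mask" (480x640 bool, what is visible of it) and "point" ([column, row] in pixels, amid what is visible of it).
The state is a dict: "time": time; "joint_pos": joint angles; "joint_vel": joint speeds; "joint_efforts": joint torques, N m; "tool_pos": TCP position; "tool_rot": TCP orientation; "contact_force": force on the tool from outside, world axes, zero at the start; "ft_torque": the same for the moment, N m; "gripper_width": opening from 0.0 (shut) to 1.0 (fully open).
Only numpy, scipy, OpenCV 4.12 (cv2) and the standard library are available. Lean on these libraries where they do the work, as an engineer would, in place of code of your own. Each camera call takes 0.05 s, during which the arm holds its last target.

## Task

Make up two kits for the machine from the row of brass stock: the plain round billet and the bush (the one with a bore) on the eight-sided fixture plate, and the hexagonal billet and the stepped billet on the rectangular fixture plate. Each piece stands upright in a recess of its own, either recess of its plate, flat on the recess floor, set down and not dropped. Leave the square billet where it is.

Things in the scene. Friction and masses are not known exactly. Their poses are not given: they have to be found in the camera images.
- octagon_plate: Eight-sided dark steel fixture plate: a 206 mm (y) by 120 mm (x) rectangle with its four corners cut off at 45 degrees by 20 mm, no screws. 12 mm thick, fixed to the bench. Two round recesses with a bright machined floor open upward, each 66 mm in diameter and 4 mm deep (floor 8 mm above the bench), centred on the plate's own y axis at y = +44 mm and y = -44 mm (x = 0). Origin: centre of the underside, on the bench; z up. 
- rect_plate: Rectangular dark steel fixture plate with square corners, 190 mm (y) by 104 mm (x), a small bright 4 mm high screw head at each corner. 12 mm thick, fixed to the bench. Two round recesses with a bright machined floor open upward, each 66 mm in diameter and 4 mm deep (floor 8 mm above the bench), centred on the plate's own y axis at y = +44 mm and y = -44 mm (x = 0). Origin: centre of the underside, on the bench; z up. 
- round_billet_mid (a point): Plain round billet, a cylinder 40 mm in diameter with a flat closed top. Brass, 50 mm tall, standing upright on the bench in the row nearest the robot; this point is its centre, half-way up (25 mm above its underside); z along its axis, up. 0.42 to 0.66 kg.
- bush_mid (a point): Bush: a thick round tube 40 mm in outside diameter with a 23 mm bore through it, seen from above as a ring. Brass, 50 mm tall, standing upright on the bench in the row nearest the robot; this point is its centre, half-way up (25 mm above its underside); z along its axis, up. 0.29 to 0.45 kg.
- hex_billet_mid (a point): Hexagonal billet, 36 mm across flats (41.6 mm across corners). Its own x axis is square to one pair of flats; the other pairs are at 60 and 120 degrees from it. Brass, 50 mm tall, standing upright on the bench in the row nearest the robot; this point is its centre, half-way up (25 mm above its underside); z along its axis, up. 0.38 to 0.59 kg.
- stepped_billet_mid (a point): Stepped billet: a foot 40 mm in diameter and 30 mm tall carrying a coaxial stud 22 mm in diameter and 20 mm tall. Brass, 50 mm tall, standing upright on the bench in the row nearest the robot; this point is its centre, half-way up (25 mm above its underside); z along its axis, up. 0.30 to 0.48 kg. The stud is a good grip, or the foot.
- square_billet_mid (a point): Square billet, 32 mm by 32 mm, to be left where it is. Brass, 50 mm tall, standing upright on the bench in the row nearest the robot; this point is its centre, half-way up (25 mm above its underside); z along its axis, up. 0.34 to 0.54 kg.
Mind the look-alikes: they are no part of the job. Leave any pink or turquoise look-alike of the rect_plate alone. What is shaped like the part that bears stepped_billet_mid but turquoise is not meant.

How it is judged:
By the outcome, as a careful person would: the job done as asked, in the order asked, and still so for the second after the job is handed in, with the robot touching nothing.
It also fails if it takes over 102 s, if anything falls off the work surface, if the arm or the gripper's body presses on something with over 40 N, if the wrist force passes 120 N, or if a joint passes its speed limit or range.

## Working session

There is one attempt and no reset: what is moved stays moved. The work goes in short steps, Python scripts to look and compute and a tool call to move; the robot and the scene stay as the last step left them, time stands still between calls to the robot, and variables do not carry over. Pictures are saved under pics/ and viewed, and the job is handed in when it is done.

Besides the shell and the picture viewer there is one more tool, called after ">>>" by a JSON object that holds its "fn" and its "kwargs", one argument or row to a line. step_arm: Moves the arm, as the interface text tells. Its arguments: {"type":"object","properties":{"moves":{"type":"array"}},"required":["moves"]}

```bash
ls; mkdir -p pics; python3 - <<'E'
from plant import *
import cv2,numpy as np
s=state();print(s)
for n in("scene","top"):
    p,d=grab_frame(n);cv2.imwrite(f"pics/{n}0.png",p[:,:,::-1]);np.savez(f"{n}0.npz",p=p,d=d)
    print(n,camera_info(n))
E
```

```text
pics
{'time': 0.0, 'joint_pos': array([-1.42397187e+00,  5.33532691e-02,  1.61429714e+00,  6.71303331e-06,
        1.47600793e+00, -1.19010753e-01]), 'joint_vel': array([ 0.00081206, -0.00020504, -0.00030621, -0.00101961,  0.00036795,
       -0.00050754]), 'joint_efforts': array([-4.09588138e-04, -3.93684626e+01, -3.70178068e+01, -2.85191772e-04,
        6.89215609e-03,  1.06054387e-06]), 'tool_pos': array([ 0.16410047, -0.60242302,  0.23006338]), 'tool_rot': array([-1.03278900e-03,  9.91178966e-01,  1.32526186e-01, -1.10223301e-05]), 'contact_force': array([-0.00413489, -0.00122417, -0.12112492]), 'ft_torque': array([-0.01147195, -0.02860252, -0.08812568]), 'gripper_width': 0.9979588194675952}
scene {'intrinsics': array([[609.93975799,   0.        , 313.09990474],
       [  0.        , 609.93975799, 247.41308874],
       [  0.        ,   0.        ,   1.        ]]), 'world_from_camera': array([[ 0.55520362,  0.71982603, -0.41665264,  0.97348094],
       [ 0.83165269, -0.4743725 ,  0.28865989, -0.4822442 ],
       [ 0.01013635, -0.50677531, -0.86201859,  1.1513212 ],
       [ 0.        ,  0.        ,  0.        ,  1.        ]])}
top {'intrinsics': array([[504.96040541,   0.        , 318.65633611],
       [  0.        , 504.96040541, 233.16503814],
       [  0.        ,   0.        ,   1.        ]]), 'world_from_camera': array([[-0.02600998, -0.98285258,  0.1825494 ,  0.23188598],
       [-0.99962505,  0.02713501,  0.00366743, -0.11906863],
       [-0.00855802, -0.18238556, -0.98318984,  1.17386874],
       [ 0.        ,  0.        ,  0.        ,  1.        ]])}
```

View pics/scene0.png

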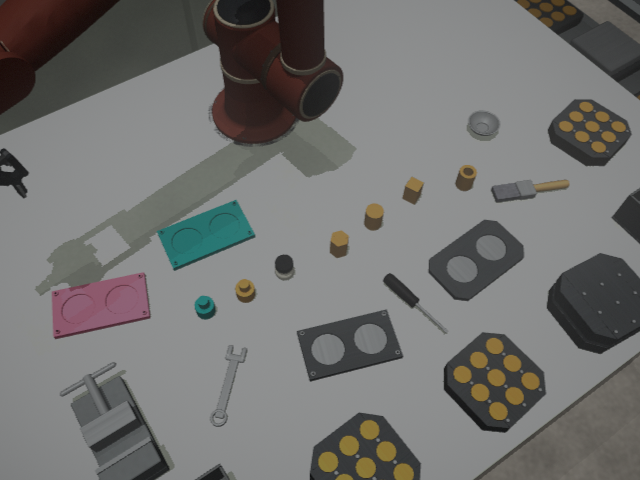

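View pics/top0.png

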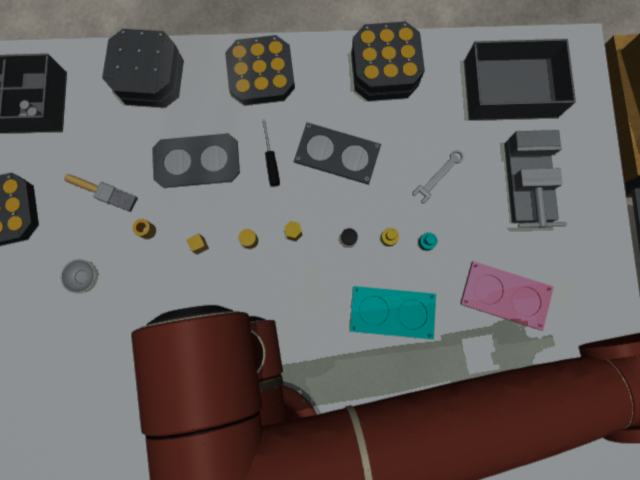

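The top view shows, in order, the bush (143,228), square billet (196,243), round billet (248,238), hex billet (292,230), a black knob (349,236), the stepped billet (390,237) and its turquoise twin (428,241). The octagon plate is at (196,160) and the rect plate at (338,152).

```bash
cat > h.py <<'E'
import numpy as np,cv2
from plant import *
def cloud(d,ci):
    K=ci["intrinsics"];T=ci["world_from_camera"]
    v,u=np.mgrid[0:480,0:640]
    P=np.stack([(u-K[0,2])*d/K[0,0],(v-K[1,2])*d/K[1,1],d],-1)
    return P@T[:3,:3].T+T[:3,3]
E
python3 - <<'E'
from h import *
C={}
for n in("top","scene"):
    z=np.load(n+"0.npz");C[n]=(z["p"],cloud(z["d"],camera_info(n)))
top={"bush":(143,228),"square":(196,243),"round":(248,238),"hex":(292,230),"knob":(349,236),"step":(390,237),"teal":(428,241)}
for k,(u,v) in top.items():
    W=C["top"][1];c=W[v,u,:2]
    for n in C:
        W=C[n][1]
        m=(np.hypot(W[...,0]-c[0],W[...,1]-c[1])<.04)&(W[...,2]>.044)&(W[...,2]<.06)
        q=W[m];
        if len(q)<5: print(k,n,len(q));continue
        r=cv2.minAreaRect((q[:,:2]*1000).astype(np.float32))
        print(k,n,len(q),q.mean(0).round(4),r)
# plates: recess floors bright
for k,pts in {"oct":[(177,162),(214,158)],"rect":[(320,147),(355,158)]}.items():
    for n in C:
        p,W=C[n]
        for (u,v) in pts:
            c=C["top"][1][v,u,:2]
            m=(np.hypot(W[...,0]-c[0],W[...,1]-c[1])<.045)&(p.mean(-1)>100)
            nl,lab,st,ce=cv2.connectedComponentsWithStats(m.astype(np.uint8))
            i=1+st[1:,4].argmax();q=W[lab==i]
            print(k,n,len(q),q.mean(0).round(4),np.ptp(q,axis=0).round(3))
# enlarged views
z=C["top"][0];cv2.imwrite("pics/tz.png",cv2.resize(z[200:260,120:320],None,fx=4,fy=4,interpolation=2)[:,:,::-1])
z=C["scene"][0];cv2.imwrite("pics/sz.png",cv2.resize(z[160:310,220:420],None,fx=4,fy=4,interpolation=2)[:,:,::-1])
E
```

```text
bush top 173 [0.4656 0.2895 0.0494] ((466.0538024902344, 290.3553161621094), (39.176021575927734, 38.75713348388672), 74.43359375)
bush scene 156 [0.4684 0.2908 0.0488] ((466.6047668457031, 291.82684326171875), (38.24140930175781, 41.97499465942383), 46.51790237426758)
square top 205 [0.4268 0.1655 0.0496] ((427.02880859375, 165.7634735107422), (31.851898193359375, 32.130271911621094), 24.713438034057617)
square scene 185 [0.4302 0.1657 0.0495] ((429.5743713378906, 166.32220458984375), (32.63483428955078, 34.32530975341797), 24.075498580932617)
round top 245 [0.4354 0.0485 0.0495] ((436.0166015625, 48.65803527832031), (39.18008804321289, 38.121849060058594), 18.41553497314453)
round scene 229 [0.4383 0.0493 0.0495] ((438.33154296875, 48.96992111206055), (39.1950569152832, 41.01311492919922), 28.61610221862793)
hex top 215 [ 0.4512 -0.0553  0.05  ] ((451.5084533691406, -55.39332962036133), (37.97499465942383, 35.530548095703125), 14.490324974060059)
hex scene 229 [ 0.4537 -0.0543  0.0495] ((453.34991455078125, -54.43940734863281), (35.94557189941406, 44.57731246948242), 53.96177291870
[... 617 characters left out ...]
9.5069580078125, -365.29931640625), (19.58654022216797, 20.6295223236084), 77.11084747314453)
teal scene 95 [ 0.4222 -0.3646  0.0492] ((422.2703857421875, -364.92327880859375), (21.45598602294922, 21.277790069580078), 44.79776382446289)
oct top 508 [0.6338 0.2227 0.0082] [0.063 0.063 0.013]
oct top 509 [0.6398 0.1345 0.0085] [0.062 0.062 0.013]
oct scene 553 [0.634  0.2236 0.0085] [0.064 0.064 0.013]
oct scene 601 [0.6396 0.1363 0.0081] [0.064 0.066 0.014]
rect top 501 [ 0.6593 -0.1227  0.0083] [0.062 0.061 0.014]
rect top 514 [ 0.6307 -0.2061  0.0085] [0.063 0.061 0.015]
rect scene 749 [ 0.6592 -0.1214  0.0082] [0.063 0.065 0.014]
rect scene 778 [ 0.6308 -0.2048  0.0082] [0.064 0.064 0.013]
```

View pics/sz.png

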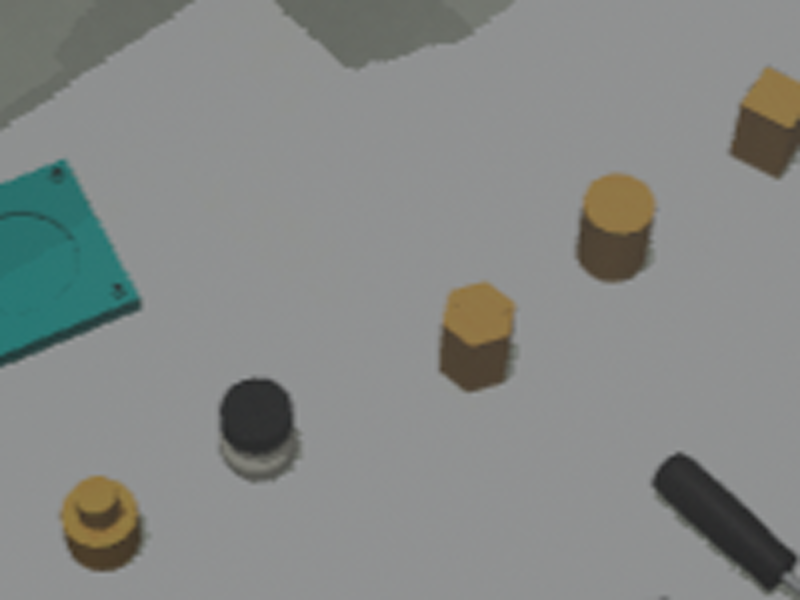

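View pics/tz.png

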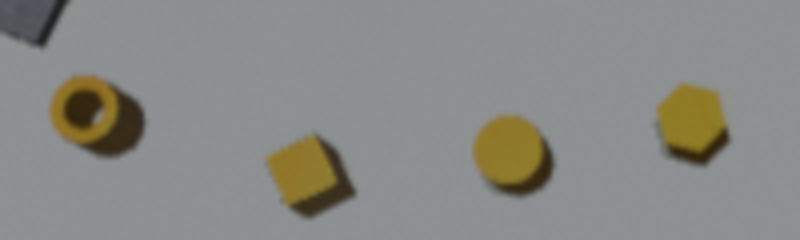

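>>> {"fn": "step_arm", "kwargs": {
  "moves": [
    [0, 0, 0, 0, 0, 0.1325, 0.085],
    [0, 0, 0, 0, 0, 0.1325, 0.085],
    [0.03, -0.038, 0, 0, 0, 0, 0.085],
    [0.03, -0.038, 0, 0, 0, 0, 0.085],
    [0.03, -0.038, 0, 0, 0, 0, 0.085],
    [0.03, -0.038, 0, 0, 0, 0, 0.085],
    [0.03, -0.038, 0, 0, 0, 0, 0.085],
    [0.03, -0.038, 0, 0, 0, 0, 0.085]
  ]
}}

```text
time: 0.9
tool_pos: [0.3447, -0.373, 0.2308]
tool_rot: [-0.0, 1.0, 0.0, -0.0]
contact_force: [1.3, -0.3, -0.1]
gripper_width: 0.995
```

```bash
cat >> h.py <<'E'
from scipy.spatial.transform import Rotation as R
def delta(x,y,z):
    s=state();w,a,b,c=s["tool_rot"];r=R.from_quat([a,b,c,w])
    print("t",round(s["time"],2),"pos",s["tool_pos"].round(4),"xaxis",r.as_matrix()[:,0].round(3),"z",r.as_matrix()[:,2].round(3),"q",s["joint_pos"].round(2))
    print("tool delta",r.inv().apply(np.array([x,y,z])-s["tool_pos"]).round(4),"F",s["contact_force"].round(1),"w",round(s["gripper_width"],3))
E
python3 -c "
from h import *
delta(.437,.049,.23)"
```

```text
t 0.9 pos [ 0.3447 -0.373   0.2308] xaxis [ 1.  0. -0.] z [-0.  0. -1.] q [-0.97 -0.23  1.88  0.    1.49  0.6 ]
tool delta [ 0.0925 -0.4219  0.001 ] F [ 1.3 -0.3 -0.1] w 0.995
```

>>> {"fn": "step_arm", "kwargs": {
  "moves": [
    [0.015, -0.045, 0, 0, 0, 0, 0.085],
    [0.015, -0.045, 0, 0, 0, 0, 0.085],
    [0.015, -0.045, 0, 0, 0, 0, 0.085],
    [0.015, -0.045, 0, 0, 0, 0, 0.085],
    [0.015, -0.045, 0, 0, 0, 0, 0.085],
    [0.015, -0.045, 0, 0, 0, 0, 0.085],
    [0, 0, 0, 0, 0, 0, 0.085]
  ]
}}

```text
time: 1.6
tool_pos: [0.4345, -0.1001, 0.2309]
tool_rot: [-0.001, 1.0, 0.004, 0.0]
contact_force: [0.5, -0.8, 0.7]
gripper_width: 0.998
```

```bash
python3 -c "
from h import *
delta(.437,.049,.1)
ci=camera_info('wrist');p,d=grab_frame('wrist');print(ci)
np.savez('w1.npz',p=p,d=d,K=ci['intrinsics'],T=ci['world_from_camera'])
cv2.imwrite('pics/w1.png',p[:,:,::-1])"
```

```text
t 1.6 pos [ 0.4345 -0.1001  0.2309] xaxis [1.    0.009 0.   ] z [ 0.     0.002 -1.   ] q [-0.39 -0.4   2.01  0.    1.53  1.17]
tool delta [ 0.0039 -0.1488  0.1312] F [ 0.5 -0.8  0.7] w 0.998
{'intrinsics': array([[391.07241566,   0.        , 320.50653506],
       [  0.        , 391.07241566, 239.13776228],
       [  0.        ,   0.        ,   1.        ]]), 'world_from_camera': array([[ 0.00905085, -0.95692649, -0.2901892 ,  0.50898183],
       [-0.99995813, -0.00905341, -0.00133369, -0.09958202],
       [-0.00135096,  0.29018912, -0.95696837,  0.37264184],
       [ 0.        ,  0.        ,  0.        ,  1.        ]])}
```

View pics/w1.png

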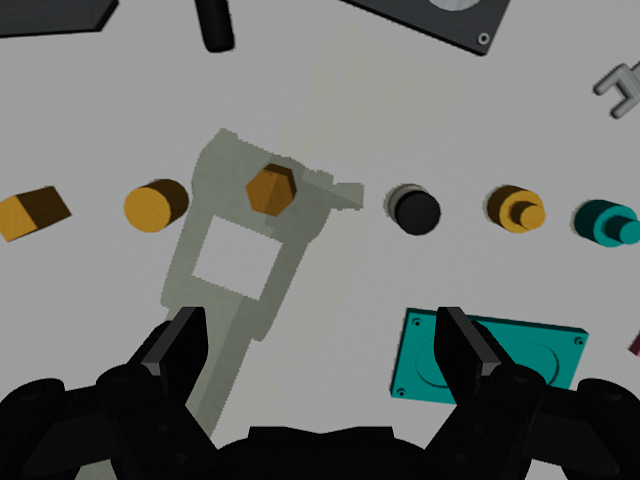

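The wrist view shows the round billet (148,209), the hex billet (271,190), the black knob (415,210) and the stepped billet (517,210). I'll measure from here.

```bash
cat > m.py <<'E'
from h import *
z=np.load('w1.npz');W=cloud(z['d'],dict(intrinsics=z['K'],world_from_camera=z['T']))
for k,c in dict(round=(.437,.049),hex=(.4525,-.055),step=(.4335,-.278)).items():
    m=(np.hypot(W[...,0]-c[0],W[...,1]-c[1])<.04)&(W[...,2]>.046)&(W[...,2]<.056)
    q=W[m];h=cv2.convexHull((q[:,:2]*1000).astype(np.float32))
    M=cv2.moments(h);print(k,len(q),q.mean(0).round(4),M['m10']/M['m00'],M['m01']/M['m00'],cv2.minAreaRect(h))
    if k=='hex':
        q2=q[:,:2]*1000
        ws=np.array([np.ptp(q2@[np.cos(t),np.sin(t)]) for t in np.radians(np.arange(180))])
        s=ws.reshape(3,60).mean(0);print('min width angle mod 60',s.argmin(),s.min(),s.max(), np.degrees(np.angle((s*np.exp(1j*np.arange(60)*np.pi/30)).sum()))/6)
E
python3 m.py
```

```text
round 1720 [0.4356 0.0476 0.0491] 435.1788104759958 48.04678520215092 ((435.15069580078125, 48.119361877441406), (38.82015609741211, 39.292354583740234), 27.913307189941406)
hex 1619 [ 0.4511 -0.056   0.0491] 450.71529828114217 -55.87450014831785 ((450.775634765625, -55.973854064941406), (35.797332763671875, 40.668243408203125), 43.98418045043945)
min width angle mod 60 44 36.197509934930004 40.98422660003504 14.125073571642824
step 520 [ 0.4326 -0.2783  0.0492] 432.3706733278451 -278.7516969949775 ((432.1900329589844, -278.6845703125), (21.578594207763672, 21.129783630371094), 37.061954498291016)
```

>>> {"fn": "step_arm", "kwargs": {
  "moves": [
    [0.0005, -0.038, 0.025, 0, 0, 0, 0.085],
    [0.0005, -0.038, 0.025, 0, 0, 0, 0.085],
    [0.0005, -0.038, 0.025, 0, 0, 0, 0.085],
    [0.0005, -0.038, 0.025, 0, 0, 0, 0.085],
    [0, 0, 0.02, 0, 0, 0, 0.085],
    [0, 0, 0, 0, 0, 0, 0.085],
    [0, 0, 0, 0, 0, 0, 0.085]
  ]
}}

```text
time: 2.35
tool_pos: [0.4356, 0.0461, 0.1113]
tool_rot: [0.0, 1.0, -0.0, -0.0]
contact_force: [0.5, -0.1, 0.4]
gripper_width: 0.993
```

```bash
python3 -c "
from h import *
delta(.436,.0485,.01)"
```

```text
t 2.35 pos [0.4356 0.0461 0.1113] xaxis [ 1.    -0.001 -0.001] z [-0.001 -0.    -1.   ] q [-0.06 -0.31  2.15 -0.    1.31  1.51]
tool delta [ 0.0005 -0.0024  0.1013] F [ 0.5 -0.1  0.4] w 0.993
```

>>> {"fn": "step_arm", "kwargs": {
  "moves": [
    [0, -0.0025, 0.03, 0, 0, 0, 0.085],
    [0, 0, 0.03, 0, 0, 0, 0.085],
    [0, 0, 0.025, 0, 0, 0, 0.085],
    [0, 0, 0.016, 0, 0, 0, 0.085],
    [0, 0, 0, 0, 0, 0, 0.085],
    [0, 0, 0, 0, 0, 0, 0.02],
    [0, 0, 0, 0, 0, 0, 0.02],
    [0, 0, 0, 0, 0, 0, 0.02]
  ]
}}

```text
time: 3.15
tool_pos: [0.4371, 0.0493, 0.012]
tool_rot: [0.0, 1.0, 0.0, 0.002]
contact_force: [-0.6, 0.1, -0.2]
gripper_width: 0.506
```

>>> {"fn": "step_arm", "kwargs": {
  "moves": [
    [0, 0, 0, 0, 0, 0, 0.02],
    [0, 0, 0, 0, 0, 0, 0.02],
    [0, 0, 0, 0, 0, 0, 0.02]
  ]
}}

```text
time: 3.45
tool_pos: [0.4373, 0.0489, 0.0123]
tool_rot: [0.001, 1.0, 0.001, 0.002]
contact_force: [-1.6, -4.2, 6.8]
gripper_width: 0.455
```

```bash
python3 -c "
from h import *
delta(.64,.1355,.10)"
```

```text
t 3.45 pos [0.4373 0.0489 0.0123] xaxis [1.    0.001 0.003] z [ 0.003 -0.002 -1.   ] q [-0.06 -0.15  2.2  -0.    1.08  1.51]
tool delta [ 0.2031 -0.0862 -0.0873] F [-1.6 -4.2  6.8] w 0.455
```

>>> {"fn": "step_arm", "kwargs": {
  "moves": [
    [0, 0, -0.025, 0, 0, 0, 0.02],
    [0, 0, -0.035, 0, 0, 0, 0.02],
    [0.02, -0.01, -0.025, 0, 0, 0, 0.02],
    [0.04, -0.017, 0, 0, 0, 0, 0.02],
    [0.04, -0.017, 0, 0, 0, 0, 0.02],
    [0.04, -0.017, 0, 0, 0, 0, 0.02],
    [0.04, -0.017, 0, 0, 0, 0, 0.02],
    [0.023, -0.008, 0, 0, 0, 0, 0.02]
  ]
}}

```text
time: 4.25
tool_pos: [0.6398, 0.1373, 0.0935]
tool_rot: [-0.0, 1.0, 0.001, -0.001]
contact_force: [-0.4, 0.4, -5.9]
gripper_width: 0.453
```

>>> {"fn": "step_arm", "kwargs": {
  "moves": [
    [0, 0, 0, 0, 0, 0, 0.02],
    [0, 0, 0, 0, 0, 0, 0.02]
  ]
}}

```text
time: 4.45
tool_pos: [0.6371, 0.1359, 0.0932]
tool_rot: [0.0, 1.0, 0.001, -0.002]
contact_force: [-1.0, -0.3, -6.4]
gripper_width: 0.452
```

```bash
python3 -c "
from h import *
delta(.64,.1355,.0203)
p,d=grab_frame('wrist');cv2.imwrite('pics/w2.png',p[:,:,::-1])"
```

```text
t 4.45 pos [0.6371 0.1359 0.0932] xaxis [ 1.     0.001 -0.004] z [-0.004 -0.    -1.   ] q [0.1  0.23 1.65 0.   1.26 1.67]
tool delta [0.0032 0.0004 0.0729] F [-1.  -0.3 -6.4] w 0.452
```

View pics/w2.png

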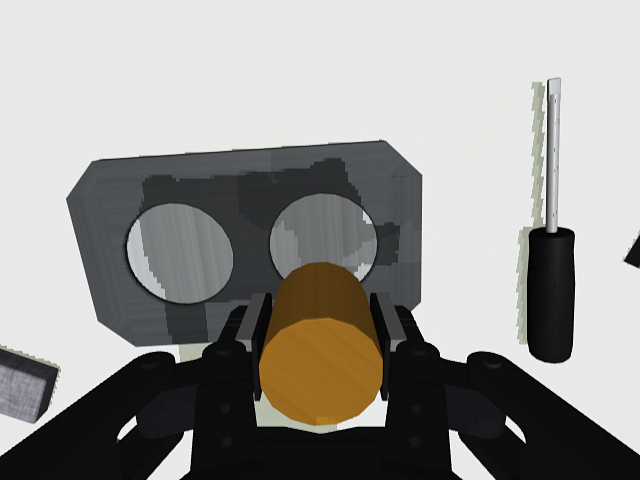

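The round billet is held squarely, with its recess at (323,245) just ahead of it. Now lowering.

>>> {"fn": "step_arm", "kwargs": {
  "moves": [
    [0.003, 0, 0.025, 0, 0, 0, 0.02],
    [0, 0, 0.025, 0, 0, 0, 0.02],
    [0, 0, 0.013, 0, 0, 0, 0.02],
    [0, 0, 0.004, 0, 0, 0, 0.02],
    [0, 0, 0.002, 0, 0, 0, 0.02],
    [0, 0, 0, 0, 0, 0, 0.02],
    [0, 0, 0, 0, 0, 0, 0.02]
  ]
}}

```text
time: 5.2
tool_pos: [0.6427, 0.136, 0.0279]
tool_rot: [-0.0, 1.0, 0.0, 0.001]
contact_force: [-0.4, 1.0, -5.9]
gripper_width: 0.454
```

```bash
python3 -c "
from h import *
delta(.64,.1355,.0203)"
```

```text
t 5.2 pos [0.6427 0.136  0.0279] xaxis [1.    0.001 0.003] z [ 0.003  0.    -1.   ] q [0.1  0.32 1.67 0.   1.15 1.67]
tool delta [-0.0027  0.0005  0.0076] F [-0.4  1.  -5.9] w 0.454
```

>>> {"fn": "step_arm", "kwargs": {
  "moves": [
    [0, 0, 0.002, 0, 0, 0, 0.02],
    [0, 0, 0.002, 0, 0, 0, 0.02],
    [0, 0, 0.001, 0, 0, 0, 0.02],
    [0, 0, 0, 0, 0, 0, 0.02]
  ]
}}

```text
time: 5.6
tool_pos: [0.6413, 0.1358, 0.021]
tool_rot: [0.0, 1.0, 0.0, -0.0]
contact_force: [-0.9, 0.3, -6.5]
gripper_width: 0.453
```

>>> {"fn": "step_arm", "kwargs": {
  "moves": [
    [0, 0, 0.001, 0, 0, 0, 0.02],
    [0, 0, 0, 0, 0, 0, 0.02]
  ]
}}

```text
time: 5.8
tool_pos: [0.6417, 0.1359, 0.0204]
tool_rot: [-0.0, 1.0, 0.0, 0.0]
contact_force: [0.2, -0.5, -5.5]
gripper_width: 0.455
```

>>> {"fn": "step_arm", "kwargs": {
  "moves": [
    [0, 0, 0.001, 0, 0, 0, 0.02],
    [0, 0, 0, 0, 0, 0, 0.02]
  ]
}}

```text
time: 6.0
tool_pos: [0.6418, 0.1359, 0.0204]
tool_rot: [0.0, 1.0, 0.0, -0.0]
contact_force: [-4.0, -0.4, 2.1]
gripper_width: 0.453
```

Contact: the weight is carried by the recess floor at the expected height of 0.0204. Releasing.

>>> {"fn": "step_arm", "kwargs": {
  "moves": [
    [0, 0, 0, 0, 0, 0, 0.05],
    [0, 0, 0, 0, 0, 0, 0.062],
    [0, 0, 0, 0, 0, 0, 0.062],
    [0, 0, 0, 0, 0, 0, 0.062],
    [0, 0, -0.02, 0, 0, 0, 0.062],
    [0, 0, -0.035, 0, 0, 0, 0.062],
    [0, 0, -0.035, 0, 0, 0, 0.062],
    [0, 0, 0, 0, 0, 0, 0.085]
  ]
}}

```text
time: 6.8
tool_pos: [0.6459, 0.1363, 0.1166]
tool_rot: [-0.001, 1.0, 0.0, 0.006]
contact_force: [0.5, -0.5, 1.2]
gripper_width: 0.874
```

```bash
python3 -c "
from h import *
delta(.4665,.2905,.11)"
```

```text
t 6.8 pos [0.6459 0.1363 0.1166] xaxis [1.    0.001 0.012] z [ 0.012  0.001 -1.   ] q [0.1  0.22 1.63 0.   1.28 1.67]
tool delta [-0.1794 -0.1543  0.0047] F [ 0.5 -0.5  1.2] w 0.874
```

>>> {"fn": "step_arm", "kwargs": {
  "moves": [
    [-0.03, -0.026, -0.01, 0, 0, 0, 0.075],
    [-0.03, -0.026, 0, 0, 0, 0, 0.075],
    [-0.03, -0.026, 0, 0, 0, 0, 0.075],
    [-0.03, -0.026, 0, 0, 0, 0, 0.075],
    [-0.03, -0.026, 0, 0, 0, 0, 0.075],
    [-0.027, -0.024, 0, 0, 0, 0, 0.075],
    [0, 0, 0, 0, 0, 0, 0.075],
    [0, 0, 0, 0, 0, 0, 0.075]
  ]
}}

```text
time: 7.6
tool_pos: [0.464, 0.29, 0.1189]
tool_rot: [0.0, 1.0, 0.001, 0.0]
contact_force: [0.1, -0.2, 0.5]
gripper_width: 0.88
```

```bash
python3 -c "
from h import *
delta(.4665,.2905,.01)
ci=camera_info('wrist');p,d=grab_frame('wrist')
cv2.imwrite('pics/w3.png',p[:,:,::-1]);W=cloud(d,ci)
m=(np.hypot(W[...,0]-.4665,W[...,1]-.2905)<.045)&(W[...,2]>.046)&(W[...,2]<.056)
q=W[m];h=cv2.convexHull((q[:,:2]*1000).astype(np.float32));print(len(q),cv2.minAreaRect(h),q[:,2].mean())
W=cloud(np.load('top0.npz')['d'],camera_info('top'))
m=(abs(W[...,0]-.5)<.05)&(abs(W[...,1]-.35)<.07)&(W[...,2]>.006)&(np.hypot(W[...,0]-.4665,W[...,1]-.2905)>.03)
q=W[m];i=np.argsort(q[:,0])[:3];print(q[i].round(3));i=np.argsort(q[:,1])[:3];print(q[i].round(3),q[:,2].max())
"
```

```text
t 7.6 pos [0.464  0.29   0.1189] xaxis [1.    0.002 0.   ] z [ 0. -0. -1.] q [ 0.42 -0.04  1.9  -0.    1.28  1.99]
tool delta [ 0.0025 -0.0005  0.1089] F [ 0.1 -0.2  0.5] w 0.88
2409 ((465.6295166015625, 290.1637878417969), (39.07341766357422, 39.045440673828125), 36.66565704345703) 0.04894105597054585
[[0.486 0.346 0.006]
 [0.49  0.403 0.006]
 [0.5   0.325 0.006]]
[[0.514 0.304 0.007]
 [0.507 0.313 0.006]
 [0.545 0.318 0.011]] 0.025310728366943813
```

View pics/w3.png

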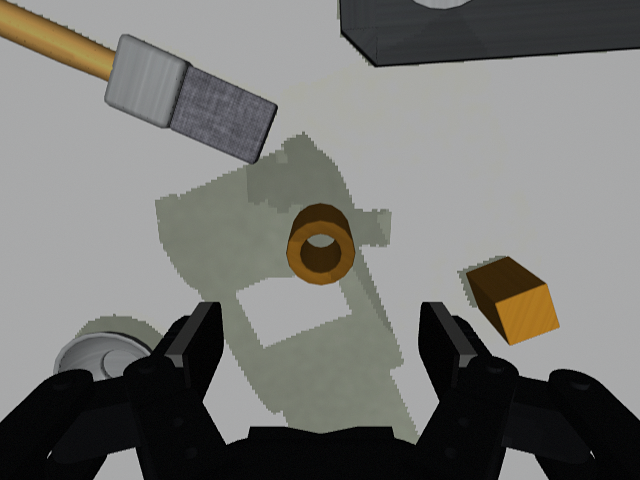

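The bush is at (321,250), clear of the brush (tip near 255,160), the bowl and the square billet. Descending.

>>> {"fn": "step_arm", "kwargs": {
  "moves": [
    [0.002, -0.0003, 0.035, 0, 0, 0, 0.07],
    [0, 0, 0.035, 0, 0, 0, 0.07],
    [0, 0, 0.025, 0, 0, 0, 0.07],
    [0, 0, 0.012, 0, 0, 0, 0.07],
    [0, 0, 0, 0, 0, 0, 0.07],
    [0, 0, 0, 0, 0, 0, 0.02],
    [0, 0, 0, 0, 0, 0, 0.02],
    [0, 0, 0, 0, 0, 0, 0.02]
  ]
}}

```text
time: 8.45
tool_pos: [0.4683, 0.2906, 0.0145]
tool_rot: [-0.001, 1.0, 0.0, 0.002]
contact_force: [0.1, -0.6, 2.9]
gripper_width: 0.449
```

>>> {"fn": "step_arm", "kwargs": {
  "moves": [
    [0, 0, 0, 0, 0, 0, 0.02],
    [0, 0, 0, 0, 0, 0, 0.02],
    [0, 0, 0, 0, 0, 0, 0.02]
  ]
}}

```text
time: 8.75
tool_pos: [0.4683, 0.2906, 0.0145]
tool_rot: [-0.001, 1.0, 0.0, 0.002]
contact_force: [-0.1, -1.2, 6.5]
gripper_width: 0.447
```

```bash
python3 -c "
from h import *
delta(.634,.223,.10)"
```

```text
t 8.75 pos [0.4683 0.2906 0.0145] xaxis [1.    0.001 0.004] z [ 0.004  0.001 -1.   ] q [ 0.42  0.12  1.94 -0.    1.08  1.99]
tool delta [ 0.166   0.0676 -0.0849] F [-0.1 -1.2  6.5] w 0.447
```

>>> {"fn": "step_arm", "kwargs": {
  "moves": [
    [0, 0, -0.025, 0, 0, 0, 0.02],
    [0, 0, -0.035, 0, 0, 0, 0.02],
    [0.01, 0.004, -0.025, 0, 0, 0, 0.02],
    [0.04, 0.016, 0, 0, 0, 0, 0.02],
    [0.04, 0.016, 0, 0, 0, 0, 0.02],
    [0.04, 0.016, 0, 0, 0, 0, 0.02],
    [0.036, 0.015, 0, 0, 0, 0, 0.02],
    [0, 0, 0, 0, 0, 0, 0.02]
  ]
}}

```text
time: 9.55
tool_pos: [0.6359, 0.2208, 0.0968]
tool_rot: [0.0, 1.0, -0.001, 0.001]
contact_force: [0.1, 1.1, -2.2]
gripper_width: 0.447
```

>>> {"fn": "step_arm", "kwargs": {
  "moves": [
    [0, 0, 0, 0, 0, 0, 0.02]
  ]
}}

```text
time: 9.65
tool_pos: [0.6321, 0.2227, 0.0961]
tool_rot: [-0.0, 1.0, -0.0, -0.001]
contact_force: [-1.2, -1.2, -3.5]
gripper_width: 0.453
```

```bash
python3 -c "
from h import *
delta(.634,.2235,.0225)
p,d=grab_frame('wrist');cv2.imwrite('pics/w4.png',p[:,:,::-1])"
```

```text
t 9.65 pos [0.6321 0.2227 0.0961] xaxis [ 1.    -0.    -0.002] z [-0.002  0.    -1.   ] q [0.23 0.27 1.61 0.   1.27 1.8 ]
tool delta [ 0.0021 -0.0008  0.0736] F [-1.2 -1.2 -3.5] w 0.453
```

View pics/w4.png

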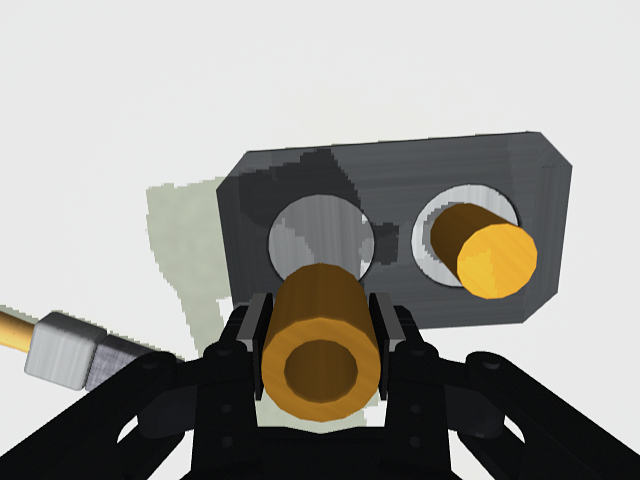

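The round billet stands well inside its recess at (465,235). The bush is held over the free recess at (322,243). Lowering.

>>> {"fn": "step_arm", "kwargs": {
  "moves": [
    [0.001, -0.001, 0.025, 0, 0, 0, 0.02],
    [0, 0, 0.025, 0, 0, 0, 0.02],
    [0, 0, 0.015, 0, 0, 0, 0.02],
    [0, 0, 0.004, 0, 0, 0, 0.02],
    [0, 0, 0, 0, 0, 0, 0.02],
    [0, 0, 0, 0, 0, 0, 0.02]
  ]
}}

```text
time: 10.3
tool_pos: [0.6343, 0.2246, 0.0298]
tool_rot: [-0.0, 1.0, 0.001, 0.001]
contact_force: [-0.3, 1.0, -2.4]
gripper_width: 0.45
```

>>> {"fn": "step_arm", "kwargs": {
  "moves": [
    [0, 0, 0.001, 0, 0, 0, 0.02],
    [0, 0, 0.001, 0, 0, 0, 0.02],
    [0, 0, 0, 0, 0, 0, 0.02]
  ]
}}

```text
time: 10.6
tool_pos: [0.6339, 0.2242, 0.0269]
tool_rot: [-0.0, 1.0, 0.0, 0.0]
contact_force: [-0.3, -0.3, -2.0]
gripper_width: 0.449
```

>>> {"fn": "step_arm", "kwargs": {
  "moves": [
    [0, 0, 0.001, 0, 0, 0, 0.02],
    [0, 0, 0, 0, 0, 0, 0.02]
  ]
}}

```text
time: 10.8
tool_pos: [0.6334, 0.2241, 0.0252]
tool_rot: [0.0, 1.0, 0.0, -0.0]
contact_force: [-0.1, -0.7, -2.5]
gripper_width: 0.447
```

>>> {"fn": "step_arm", "kwargs": {
  "moves": [
    [0, 0, 0.001, 0, 0, 0, 0.02],
    [0, 0, 0, 0, 0, 0, 0.02]
  ]
}}

```text
time: 11.0
tool_pos: [0.6334, 0.2241, 0.0241]
tool_rot: [0.0, 1.0, 0.0, -0.0]
contact_force: [0.3, -1.3, -2.7]
gripper_width: 0.442
```

>>> {"fn": "step_arm", "kwargs": {
  "moves": [
    [0, 0, 0.001, 0, 0, 0, 0.02],
    [0, 0, 0, 0, 0, 0, 0.02]
  ]
}}

```text
time: 11.2
tool_pos: [0.6334, 0.2241, 0.0231]
tool_rot: [0.0, 1.0, 0.0, -0.0]
contact_force: [0.4, 0.6, -3.5]
gripper_width: 0.445
```

>>> {"fn": "step_arm", "kwargs": {
  "moves": [
    [0, 0, 0.001, 0, 0, 0, 0.02],
    [0, 0, 0, 0, 0, 0, 0.02]
  ]
}}

```text
time: 11.4
tool_pos: [0.6337, 0.2242, 0.0226]
tool_rot: [-0.0, 1.0, 0.0, 0.0]
contact_force: [-0.8, -1.2, -0.1]
gripper_width: 0.447
```

>>> {"fn": "step_arm", "kwargs": {
  "moves": [
    [0, 0, 0.0007, 0, 0, 0, 0.02],
    [0, 0, 0, 0, 0, 0, 0.02]
  ]
}}

```text
time: 11.6
tool_pos: [0.6337, 0.2242, 0.0226]
tool_rot: [0.0, 1.0, 0.0, 0.0]
contact_force: [-4.0, -1.6, 5.6]
gripper_width: 0.449
```

>>> {"fn": "step_arm", "kwargs": {
  "moves": [
    [0, 0, 0, 0, 0, 0, 0.05],
    [0, 0, 0, 0, 0, 0, 0.06],
    [0, 0, 0, 0, 0, 0, 0.06],
    [0, 0, 0, 0, 0, 0, 0.06],
    [0, 0, -0.02, 0, 0, 0, 0.06],
    [0, 0, -0.04, 0, 0, 0, 0.06],
    [0, 0, -0.04, 0, 0, 0, 0.06],
    [-0.03, 0.03, 0, 0, 0, 0, 0.085]
  ]
}}

```text
time: 12.4
tool_pos: [0.6103, 0.1967, 0.1308]
tool_rot: [-0.002, 1.0, 0.002, 0.008]
contact_force: [-0.0, -0.7, 0.2]
gripper_width: 0.855
```

```bash
python3 -c "
from h import *
delta(.4515,-.0555,.12)"
```

```text
t 12.4 pos [0.6103 0.1967 0.1308] xaxis [1.    0.003 0.017] z [ 0.017  0.004 -1.   ] q [0.2  0.16 1.67 0.   1.29 1.76]
tool delta [-0.1597  0.2517  0.0071] F [-0.  -0.7  0.2] w 0.855
```

>>> {"fn": "step_arm", "kwargs": {
  "moves": [
    [-0.027, 0.042, 0, 0, 0, 0, 0.08],
    [-0.027, 0.042, 0, 0, 0, 0, 0.08],
    [-0.027, 0.042, 0, 0, 0, 0, 0.08],
    [-0.027, 0.042, 0, 0, 0, 0, 0.08],
    [-0.027, 0.042, 0, 0, 0, 0, 0.08],
    [-0.025, 0.042, 0, 0, 0, 0, 0.08],
    [0, 0, 0, 0, 0, -0.122, 0.08],
    [0, 0, 0, 0, 0, -0.122, 0.08]
  ]
}}

```text
time: 13.2
tool_pos: [0.4432, -0.0595, 0.1218]
tool_rot: [0.0, 0.992, 0.123, 0.001]
contact_force: [-0.3, -0.0, 0.2]
gripper_width: 0.932
```

>>> {"fn": "step_arm", "kwargs": {
  "moves": [
    [0, 0, 0, 0, 0, 0, 0.08],
    [0, 0, 0, 0, 0, 0, 0.08]
  ]
}}

```text
time: 13.4
tool_pos: [0.4438, -0.058, 0.1217]
tool_rot: [0.0, 0.993, 0.121, 0.0]
contact_force: [-0.4, 0.4, 0.4]
gripper_width: 0.936
```

```bash
python3 -c "
from h import *
delta(.4515,-.0555,.01)
ci=camera_info('wrist');p,d=grab_frame('wrist');np.savez('w1.npz',p=p,d=d,K=ci['intrinsics'],T=ci['world_from_camera'])
cv2.imwrite('pics/w5.png',p[:,:,::-1])"; python3 m.py
```

```text
t 13.4 pos [ 0.4438 -0.058   0.1217] xaxis [0.971 0.24  0.   ] z [ 0. -0. -1.] q [-0.3  -0.3   2.12  0.    1.32  1.03]
tool delta [ 0.008  -0.0006  0.1117] F [-0.4  0.4  0.4] w 0.936m.py:6: RuntimeWarning: Mean of empty slice.
  M=cv2.moments(h);print(k,len(q),q.mean(0).round(4),M['m10']/M['m00'],M['m01']/M['m00'],cv2.minAreaRect(h))
  ret = um.true_divide(
Traceback (most recent call last):
  File "m.py", line 6, in <module>
    M=cv2.moments(h);print(k,len(q),q.mean(0).round(4),M['m10']/M['m00'],M['m01']/M['m00'],cv2.minAreaRect(h))
                                                       ~~~~~~~~^~~~~~~~~
ZeroDivisionError: float division by zero
```

View pics/w5.png

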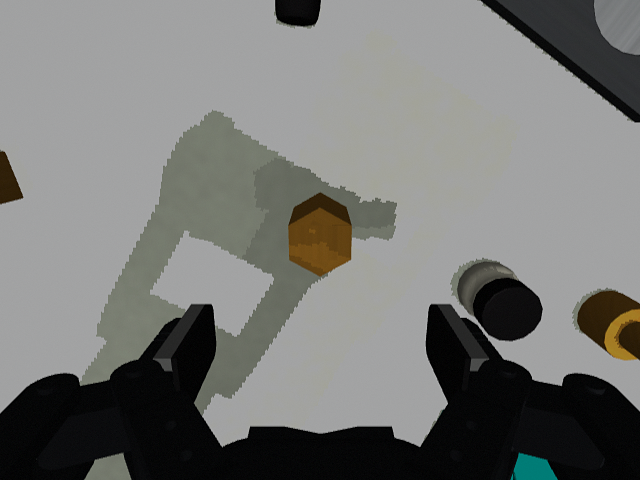

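```bash
sed -i 's/dict(round=.*)).items/dict(hex=(.4525,-.055)).items/' m.py; python3 m.py
```

```text
hex 3306 [ 0.4515 -0.0557  0.0491] 450.8066533970693 -55.770642194499466 ((450.98046875, -55.787506103515625), (41.09614944458008, 36.047943115234375), 14.35527515411377)
min width angle mod 60 44 36.43719233075669 41.12572741654606 14.055388892822245
```

The hex billet at (320,242) now has flats square to the jaws, at 14° as measured twice. Descending.

>>> {"fn": "step_arm", "kwargs": {
  "moves": [
    [0.0075, -0.0005, 0.035, 0, 0, 0, 0.08],
    [0, 0, 0.035, 0, 0, 0, 0.08],
    [0, 0, 0.028, 0, 0, 0, 0.08],
    [0, 0, 0.012, 0, 0, 0, 0.08],
    [0, 0, 0, 0, 0, 0, 0.08],
    [0, 0, 0, 0, 0, 0, 0.02],
    [0, 0, 0, 0, 0, 0, 0.02],
    [0, 0, 0, 0, 0, 0, 0.02]
  ]
}}

```text
time: 14.25
tool_pos: [0.4523, -0.0561, 0.0133]
tool_rot: [0.001, 0.993, 0.122, 0.001]
contact_force: [0.5, 0.6, 0.6]
gripper_width: 0.439
```

>>> {"fn": "step_arm", "kwargs": {
  "moves": [
    [0, 0, 0, 0, 0, 0, 0.02],
    [0, 0, 0, 0, 0, 0, 0.02],
    [0, 0, 0, 0, 0, 0, 0.02],
    [0, 0, 0, 0, 0, 0, 0.02]
  ]
}}

```text
time: 14.65
tool_pos: [0.4524, -0.0559, 0.0135]
tool_rot: [0.0, 0.993, 0.122, 0.002]
contact_force: [-0.5, 1.5, 6.3]
gripper_width: 0.411
```

```bash
python3 -c "
from h import *
delta(.659,-.122,.10)"
```

```text
t 14.65 pos [ 0.4524 -0.0559  0.0135] xaxis [0.97  0.242 0.003] z [ 0.003 -0.    -1.   ] q [-0.29 -0.11  2.16  0.    1.08  1.04]
tool delta [ 0.1847  0.1142 -0.0859] F [-0.5  1.5  6.3] w 0.411
```

>>> {"fn": "step_arm", "kwargs": {
  "moves": [
    [0, 0, -0.025, 0, 0, 0, 0.02],
    [0, 0, -0.035, 0, 0, 0, 0.02],
    [0.01, 0.006, -0.025, 0, 0, 0, 0.02],
    [0.04, 0.025, 0, 0, 0, 0, 0.02],
    [0.04, 0.025, 0, 0, 0, 0, 0.02],
    [0.04, 0.025, 0, 0, 0, 0, 0.02],
    [0.04, 0.025, 0, 0, 0, 0, 0.02],
    [0.014, 0.008, 0, 0, 0, 0, 0.02]
  ]
}}

```text
time: 15.45
tool_pos: [0.6598, -0.1232, 0.0955]
tool_rot: [0.0, 0.993, 0.122, 0.0]
contact_force: [-0.0, 0.3, -2.9]
gripper_width: 0.412
```

>>> {"fn": "step_arm", "kwargs": {
  "moves": [
    [0, 0, 0, 0, 0, 0, 0.02],
    [0, 0, 0, 0, 0, 0, 0.02]
  ]
}}

```text
time: 15.65
tool_pos: [0.6558, -0.1214, 0.0952]
tool_rot: [-0.001, 0.993, 0.122, -0.001]
contact_force: [-0.6, 0.5, -4.2]
gripper_width: 0.413
```

```bash
python3 -c "
from h import *
delta(.659,-.122,.0215)
p,d=grab_frame('wrist');cv2.imwrite('pics/w6.png',p[:,:,::-1])"
```

```text
t 15.65 pos [ 0.6558 -0.1214  0.0952] xaxis [ 0.97   0.242 -0.003] z [-0.003  0.001 -1.   ] q [-0.29  0.26  1.61 -0.    1.27  1.03]
tool delta [0.0031 0.0014 0.0737] F [-0.6  0.5 -4.2] w 0.413
```

View pics/w6.png

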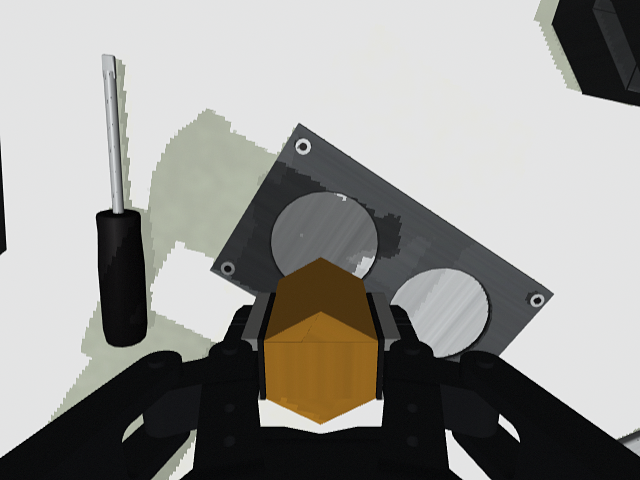

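The hex billet is held flat-to-flat over recess (325,242). Lowering.

>>> {"fn": "step_arm", "kwargs": {
  "moves": [
    [0.002, 0.001, 0.025, 0, 0, 0, 0.02],
    [0, 0, 0.025, 0, 0, 0, 0.02],
    [0, 0, 0.015, 0, 0, 0, 0.02],
    [0, 0, 0.004, 0, 0, 0, 0.02],
    [0, 0, 0.002, 0, 0, 0, 0.02],
    [0, 0, 0, 0, 0, 0, 0.02],
    [0, 0, 0, 0, 0, 0, 0.02]
  ]
}}

```text
time: 16.4
tool_pos: [0.6603, -0.1225, 0.0273]
tool_rot: [0.001, 0.993, 0.122, 0.001]
contact_force: [-0.0, -0.2, -3.3]
gripper_width: 0.418
```

>>> {"fn": "step_arm", "kwargs": {
  "moves": [
    [0, 0, 0.001, 0, 0, 0, 0.02],
    [0, 0, 0.001, 0, 0, 0, 0.02],
    [0, 0, 0, 0, 0, 0, 0.02]
  ]
}}

```text
time: 16.7
tool_pos: [0.6593, -0.1222, 0.0237]
tool_rot: [0.0, 0.993, 0.122, 0.0]
contact_force: [-1.1, -0.1, -3.6]
gripper_width: 0.414
```

>>> {"fn": "step_arm", "kwargs": {
  "moves": [
    [0, 0, 0.001, 0, 0, 0, 0.02],
    [0, 0, 0, 0, 0, 0, 0.02]
  ]
}}

```text
time: 16.9
tool_pos: [0.6591, -0.1222, 0.0224]
tool_rot: [-0.0, 0.993, 0.122, -0.0]
contact_force: [0.5, -1.1, -3.9]
gripper_width: 0.41
```

>>> {"fn": "step_arm", "kwargs": {
  "moves": [
    [0, 0, 0.001, 0, 0, 0, 0.02],
    [0, 0, 0, 0, 0, 0, 0.02]
  ]
}}

```text
time: 17.1
tool_pos: [0.6593, -0.1222, 0.0216]
tool_rot: [0.0, 0.993, 0.122, 0.0]
contact_force: [-1.0, 0.2, -4.0]
gripper_width: 0.411
```

>>> {"fn": "step_arm", "kwargs": {
  "moves": [
    [0, 0, 0.0007, 0, 0, 0, 0.02],
    [0, 0, 0, 0, 0, 0, 0.02]
  ]
}}

```text
time: 17.3
tool_pos: [0.6593, -0.1222, 0.0215]
tool_rot: [-0.0, 0.993, 0.122, -0.0]
contact_force: [-2.3, 1.2, 0.8]
gripper_width: 0.416
```

>>> {"fn": "step_arm", "kwargs": {
  "moves": [
    [0, 0, 0, 0, 0, 0, 0.05],
    [0, 0, 0, 0, 0, 0, 0.06],
    [0, 0, 0, 0, 0, 0, 0.06],
    [0, 0, 0, 0, 0, 0, 0.06],
    [0, 0, -0.02, 0, 0, 0, 0.06],
    [0, 0, -0.04, 0, 0, 0, 0.06],
    [0, 0, -0.04, 0, 0, 0.122, 0.06],
    [0, 0, 0, 0, 0, 0.122, 0.06]
  ]
}}

```text
time: 18.1
tool_pos: [0.6637, -0.1235, 0.1294]
tool_rot: [0.002, 1.0, -0.002, 0.006]
contact_force: [1.4, 0.1, 1.1]
gripper_width: 0.705
```

```bash
python3 -c "
from h import *
delta(.433,-.278,.12)"
```

```text
t 18.1 pos [ 0.6637 -0.1235  0.1294] xaxis [ 1.    -0.004  0.013] z [ 0.013 -0.004 -1.   ] q [-0.29  0.24  1.58  0.    1.31  1.28]
tool delta [-0.2302  0.1554  0.0071] F [1.4 0.1 1.1] w 0.705
```

>>> {"fn": "step_arm", "kwargs": {
  "moves": [
    [-0.038, 0.026, 0, 0, 0, 0, 0.07],
    [-0.038, 0.026, 0, 0, 0, 0, 0.07],
    [-0.038, 0.026, 0, 0, 0, 0, 0.07],
    [-0.038, 0.026, 0, 0, 0, 0, 0.07],
    [-0.038, 0.026, 0, 0, 0, 0, 0.07],
    [-0.036, 0.025, 0, 0, 0, 0, 0.07],
    [0, 0, 0, 0, 0, 0, 0.07],
    [0, 0, 0, 0, 0, 0, 0.07]
  ]
}}

```text
time: 18.9
tool_pos: [0.433, -0.2779, 0.1212]
tool_rot: [0.0, 1.0, -0.001, 0.0]
contact_force: [1.0, -0.9, 0.1]
gripper_width: 0.822
```

```bash
python3 -c "
from h import *
delta(.433,-.278,.005)
ci=camera_info('wrist');p,d=grab_frame('wrist')
cv2.imwrite('pics/w7.png',p[:,:,::-1]);W=cloud(d,ci)
for lo,hi in((.046,.056),(.026,.034)):
  m=(np.hypot(W[...,0]-.433,W[...,1]+.278)<.03)&(W[...,2]>lo)&(W[...,2]<hi)
  q=W[m];h=cv2.convexHull((q[:,:2]*1000).astype(np.float32));print(len(q),cv2.minAreaRect(h),q[:,2].mean())
"
```

```text
t 18.9 pos [ 0.433  -0.2779  0.1212] xaxis [ 1.    -0.001  0.001] z [ 0.001 -0.    -1.   ] q [-0.72 -0.12  1.97  0.    1.29  0.86]
tool delta [-1.000e-04  0.000e+00  1.162e-01] F [ 1.  -0.9  0.1] w 0.822
1046 ((432.5494689941406, -279.1172790527344), (20.34174919128418, 21.70328712463379), 89.82532501220703) 0.04909489155264205
1743 ((432.5704650878906, -279.1805114746094), (39.15842056274414, 38.585601806640625), 1.1055229902267456) 0.029222521589363393
```

View pics/w7.png

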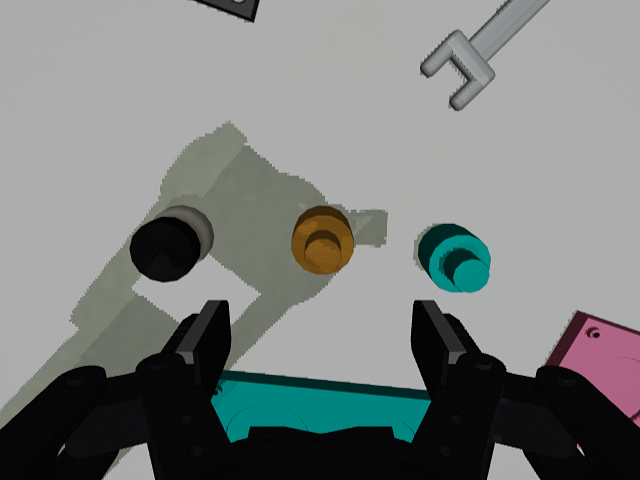

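The brass stepped billet is at (322,245), between the black knob and the turquoise twin, with room for the fingers. Gripping the foot.

>>> {"fn": "step_arm", "kwargs": {
  "moves": [
    [0, 0.0007, 0.035, 0, 0, 0, 0.065],
    [0, 0, 0.035, 0, 0, 0, 0.065],
    [0, 0, 0.03, 0, 0, 0, 0.065],
    [0, 0, 0.017, 0, 0, 0, 0.065],
    [0, 0, 0, 0, 0, 0, 0.065],
    [0, 0, 0, 0, 0, 0, 0.065]
  ]
}}

```text
time: 19.55
tool_pos: [0.4344, -0.2776, 0.0042]
tool_rot: [-0.0, 1.0, 0.001, 0.0]
contact_force: [0.9, -0.6, 0.6]
gripper_width: 0.764
```

>>> {"fn": "step_arm", "kwargs": {
  "moves": [
    [0, 0, 0, 0, 0, 0, 0.02],
    [0, 0, 0, 0, 0, 0, 0.02],
    [0, 0, 0, 0, 0, 0, 0.02],
    [0, 0, 0, 0, 0, 0, 0.02],
    [0, 0, 0, 0, 0, 0, 0.02],
    [0, 0, 0, 0, 0, 0, 0.02]
  ]
}}

```text
time: 20.15
tool_pos: [0.4349, -0.2793, 0.006]
tool_rot: [0.001, 1.0, 0.0, 0.002]
contact_force: [0.8, 0.6, 5.2]
gripper_width: 0.449
```

```bash
python3 -c "
from h import *
delta(.631,-.2055,.09)"
```

```text
t 20.15 pos [ 0.4349 -0.2793  0.006 ] xaxis [1.    0.001 0.003] z [ 0.003 -0.002 -1.   ] q [-0.72  0.05  2.02  0.    1.06  0.85]
tool delta [ 0.1964 -0.0734 -0.0835] F [0.8 0.6 5.2] w 0.449
```

>>> {"fn": "step_arm", "kwargs": {
  "moves": [
    [0, 0, -0.025, 0, 0, 0, 0.02],
    [0, 0, -0.035, 0, 0, 0, 0.02],
    [0.01, -0.004, -0.025, 0, 0, 0, 0.02],
    [0.04, -0.015, 0, 0, 0, 0, 0.02],
    [0.04, -0.015, 0, 0, 0, 0, 0.02],
    [0.04, -0.015, 0, 0, 0, 0, 0.02],
    [0.04, -0.015, 0, 0, 0, 0, 0.02],
    [0.027, -0.01, 0, 0, 0, 0, 0.02]
  ]
}}

```text
time: 20.95
tool_pos: [0.6314, -0.2021, 0.0874]
tool_rot: [-0.001, 1.0, 0.001, -0.001]
contact_force: [0.6, -1.2, -3.9]
gripper_width: 0.447
```

>>> {"fn": "step_arm", "kwargs": {
  "moves": [
    [0, 0, 0, 0, 0, 0, 0.02],
    [0, 0, 0, 0, 0, 0, 0.02]
  ]
}}

```text
time: 21.15
tool_pos: [0.6293, -0.2032, 0.0872]
tool_rot: [-0.001, 1.0, 0.001, -0.002]
contact_force: [-0.1, 0.0, -5.0]
gripper_width: 0.445
```

```bash
python3 -c "
from h import *
delta(.631,-.2055,.014)
p,d=grab_frame('wrist');cv2.imwrite('pics/w8.png',p[:,:,::-1])"
```

```text
t 21.15 pos [ 0.6293 -0.2032  0.0872] xaxis [ 1.     0.002 -0.003] z [-0.003  0.001 -1.   ] q [-0.42  0.26  1.63 -0.    1.25  1.14]
tool delta [0.0019 0.0024 0.0732] F [-0.1  0.  -5. ] w 0.445
```

View pics/w8.png

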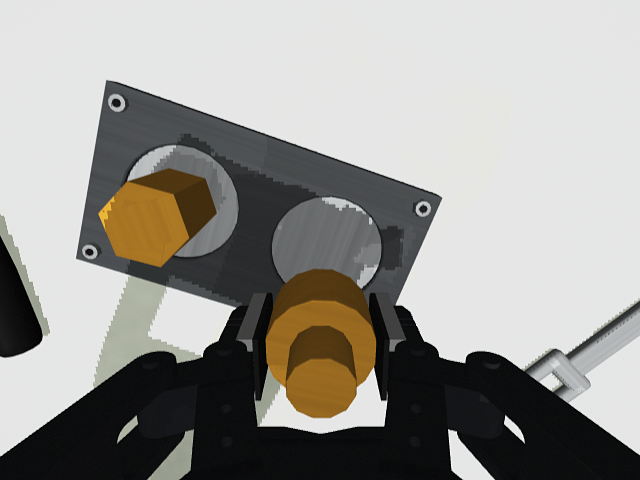

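The hex billet is inside its recess at (182,205). The stepped billet is held over the free recess at (327,245). Lowering.

>>> {"fn": "step_arm", "kwargs": {
  "moves": [
    [0.001, 0.002, 0.025, 0, 0, 0, 0.02],
    [0, 0, 0.025, 0, 0, 0, 0.02],
    [0, 0, 0.015, 0, 0, 0, 0.02],
    [0, 0, 0.004, 0, 0, 0, 0.02],
    [0, 0, 0.002, 0, 0, 0, 0.02],
    [0, 0, 0, 0, 0, 0, 0.02],
    [0, 0, 0, 0, 0, 0, 0.02]
  ]
}}

```text
time: 21.9
tool_pos: [0.6323, -0.2065, 0.0195]
tool_rot: [0.001, 1.0, 0.0, 0.001]
contact_force: [0.8, 0.6, -4.5]
gripper_width: 0.448
```

>>> {"fn": "step_arm", "kwargs": {
  "moves": [
    [0, 0, 0.001, 0, 0, 0, 0.02],
    [0, 0, 0.001, 0, 0, 0, 0.02],
    [0, 0, 0, 0, 0, 0, 0.02]
  ]
}}

```text
time: 22.2
tool_pos: [0.6313, -0.2059, 0.016]
tool_rot: [0.0, 1.0, 0.0, 0.0]
contact_force: [0.2, 0.3, -5.5]
gripper_width: 0.447
```

>>> {"fn": "step_arm", "kwargs": {
  "moves": [
    [0, 0, 0.001, 0, 0, 0, 0.02],
    [0, 0, 0, 0, 0, 0, 0.02]
  ]
}}

```text
time: 22.4
tool_pos: [0.6311, -0.2058, 0.0147]
tool_rot: [-0.0, 1.0, 0.0, -0.0]
contact_force: [0.2, 0.3, -4.5]
gripper_width: 0.449
```

>>> {"fn": "step_arm", "kwargs": {
  "moves": [
    [0, 0, 0.001, 0, 0, 0, 0.02],
    [0, 0, 0, 0, 0, 0, 0.02]
  ]
}}

```text
time: 22.6
tool_pos: [0.6314, -0.206, 0.0141]
tool_rot: [0.0, 1.0, 0.0, 0.0]
contact_force: [-0.1, -0.7, -2.3]
gripper_width: 0.447
```

>>> {"fn": "step_arm", "kwargs": {
  "moves": [
    [0, 0, 0.0007, 0, 0, 0, 0.02],
    [0, 0, 0, 0, 0, 0, 0.02]
  ]
}}

```text
time: 22.8
tool_pos: [0.6314, -0.206, 0.0141]
tool_rot: [-0.0, 1.0, 0.0, -0.0]
contact_force: [-3.6, 2.1, 2.2]
gripper_width: 0.446
```

Seated at 0.0141, as expected. Release, retreat upward and back, then check.

>>> {"fn": "step_arm", "kwargs": {
  "moves": [
    [0, 0, 0, 0, 0, 0, 0.05],
    [0, 0, 0, 0, 0, 0, 0.06],
    [0, 0, 0, 0, 0, 0, 0.06],
    [0, 0, 0, 0, 0, 0, 0.06],
    [0, 0, -0.02, 0, 0, 0, 0.06],
    [0, 0, -0.04, 0, 0, 0, 0.06],
    [0, 0, -0.04, 0, 0, 0, 0.06],
    [-0.03, 0, -0.035, 0, 0, 0, 0.06]
  ]
}}

```text
time: 23.6
tool_pos: [0.6035, -0.2064, 0.151]
tool_rot: [0.001, 1.0, 0.001, 0.002]
contact_force: [0.3, -0.4, 0.8]
gripper_width: 0.701
```

>>> {"fn": "step_arm", "kwargs": {
  "moves": [
    [-0.035, 0, -0.035, 0, 0, 0, 0.06],
    [-0.04, 0, -0.02, 0, 0, 0, 0.06],
    [-0.04, 0, 0, 0, 0, 0, 0.06],
    [-0.04, 0, 0, 0, 0, 0, 0.06],
    [0, 0, 0, 0, 0, 0, 0.06],
    [0, 0, 0, 0, 0, 0, 0.06]
  ]
}}

```text
time: 24.2
tool_pos: [0.446, -0.2062, 0.2035]
tool_rot: [0.0, 1.0, -0.0, 0.001]
contact_force: [0.4, 0.1, -0.1]
gripper_width: 0.702
```

```bash
python3 - <<'E'
from h import *
delta(.631,-.2,.1)
for n in("top","scene"):
    p,d=grab_frame(n);W=cloud(d,camera_info(n));cv2.imwrite(f"pics/{n}9.png",p[:,:,::-1])
    for k,c in dict(round=(.64,.1355),bush=(.634,.223),hex=(.659,-.122),step=(.631,-.2055),square=(.428,.166)).items():
        m=(np.hypot(W[...,0]-c[0],W[...,1]-c[1])<.04)&(W[...,2]>.044)&(W[...,2]<.068);q=W[m]
        if len(q)<9: print(n,k,len(q));continue
        r=cv2.minAreaRect((q[:,:2]*1000).astype(np.float32));print(n,k,len(q),np.round(r[0],1),np.round(r[1],1),"z med",np.median(q[:,2]).round(4),"range",np.percentile(q[:,2],[5,95]).round(4))
E
```

```text
t 24.2 pos [ 0.446  -0.2062  0.2035] xaxis [ 1.    -0.     0.002] z [ 0.002 -0.001 -1.   ] q [-0.58 -0.26  1.95  0.    1.45  0.99]
tool delta [ 0.1848 -0.0063  0.1038] F [ 0.4  0.1 -0.1] w 0.702
top round 255 [640.1 135.8] [41. 38.] z med 0.0575 range [0.0487 0.0609]
top bush 203 [630.8 223.9] [38.6 39. ] z med 0.057 range [0.0465 0.0608]
top hex 230 [ 658.  -122.1] [40.7 35.7] z med 0.0577 range [0.0487 0.061 ]
top step 0
top square 201 [426.8 165.7] [32.5 32.4] z med 0.0497 range [0.0458 0.0535]
scene round 314 [642.3 137. ] [39.4 40.9] z med 0.0574 range [0.0478 0.0618]
scene bush 262 [633.9 224.6] [38.9 41.6] z med 0.056 range [0.045  0.0608]
scene hex 330 [ 660.6 -122. ] [36. 41.] z med 0.0576 range [0.0486 0.0611]
scene step 120 [ 631.  -204.6] [21.3 21.8] z med 0.0571 range [0.0464 0.0608]
scene square 180 [429.3 166.6] [33.5 34.4] z med 0.0494 range [0.0456 0.0528]
```

View pics/scene9.png

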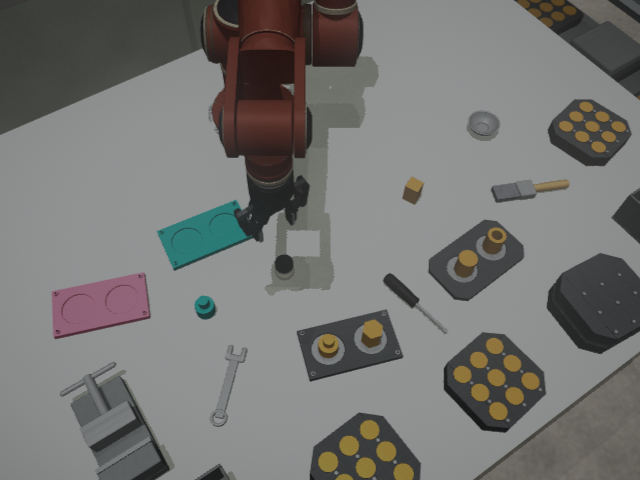

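View pics/top9.png

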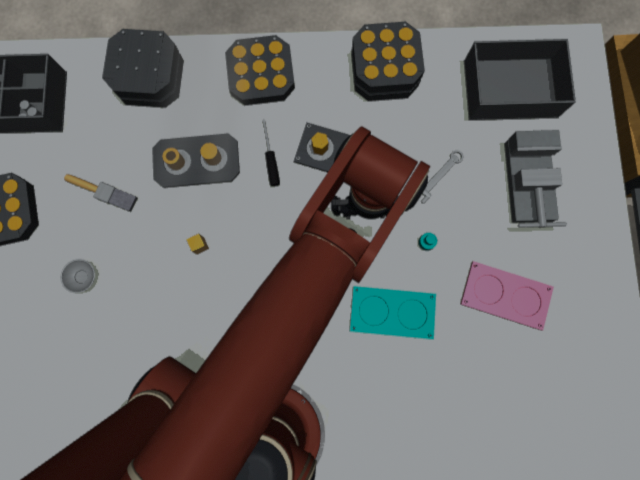

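The scene view shows the round billet (467,262) and bush (494,240) on the octagon plate, and the stepped billet (328,345) and hex billet (372,333) on the rect plate. All stand upright with tops near 58 mm, and the square billet is untouched at (413,190). Handing in.

```bash
python3 -c "
from plant import *
print(job_done())"
```

```text
the job is handed in; nothing more can be done
None
```

Both kits are made up and the job is handed in, at about 24 s of the 102 s allowed. No verdict was reported.

| Piece | Plate | Measured top height, by camera (about 58 mm if flat) | Position against recess centre |
|---|---|---|---|
| Round billet | eight-sided | 57 mm | within 3 mm |
| Bush | eight-sided | 56–57 mm | within 3 mm |
| Hexagonal billet | rectangular | 58 mm | within 3 mm |
| Stepped billet | rectangular | 57 mm | within 3 mm |

- **Setting down:** I placed them in the order you listed them. Each was lowered until the recess floor carried its weight, then released.
- **Last checks:** In the final pictures all four stand upright, well inside their recesses (13 mm of clearance all round). The gripper is clear of everything.
- **Left alone:** The square billet is where it was to within 1 mm. The turquoise and pink look-alikes were not touched.
- **Not fully checked:** In the last top view the arm hid the stepped billet, so only the scene camera confirmed it.
- **Camera disagreement:** The top and scene cameras differed by about 1–3 mm throughout, close to the stated calibration error.

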